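Tip a heat sink down into its soldering fixture and push it home

ROBOT

A 6-joint arm with a two-finger parallel gripper is mounted at the origin on the work surface. World frame = base frame: x ahead of the robot, y to its left, z up, the work surface at z = 0. Lengths are in m, angles in rad, forces in N, time in s.
With the tool pointing down it reaches from about 0.35 to 0.725 m from the base axis. Payload 4.3 kg.
Tool frame: the origin (TCP) lies between the finger pads; the fingertips stand 17 mm ahead of it and the grasp point (between the pads) lies 2 mm behind it; z points along the fingers, y is the line along which they close (so a half turn about z gives the same grasp; the last joint's range is limited). The gripper opens to 85 mm and grips with 20 to 120 N. Pads are 22 mm wide; open, the fingers measure 114 mm over their backs; the gripper's body (76 mm by 85 mm) begins 54 mm behind the grasp point. The pads swing forward as they close: fully open they stand 13 mm farther back than shut.
Start: joints at [-1.226, 0.377, 0.081, 1.274, 0, 1.46], TCP at [0.253, -0.517, 0.248] pointing down, gripper open.
Joint ranges: [-2.72, 2.72], [-0.84, 1.66], [-1.02, 1.22], [-1.77, 2.12], [-1.37, 1.28], [-3.14, 3.14]. Speed limits (rad/s): [2.57, 2.57, 3.14, 3.14, 3.14, 3.14].

INTERFACE

Orientations are given as a rotation vector (axis times angle).
In Python, from plant import * gives the robot as it stands. The module is installed in compiled form; this text tells all that it offers.
- The arm moves only by the tool apply_moves, never from a script. Its argument "commands" is one flat list of numbers, 7 for each row, row after row: the shift along the tool's x, y, z each as a share of 15 cm, from -1 to 1, then the turn, a rotation vector about the tool's x, y, z each as a share of pi rad, from -1 to 1, then the opening, from 0 (shut) to 1 (fully open). In form: [dx, dy, dz, rx, ry, rz, hand, dx, dy, dz, rx, ry, rz, hand, ...]. A call has 1 to 20 rows; each row is the pose to reach, as a shift and turn from the pose commanded when the call began, along the tool's axes at that moment, turning the shorter way round; what a row does not reach only later rows make up. A row lasts 1/10 s, in which the tool goes at most 50 mm and 8.59 degrees, less where a joint would pass 70% of its speed; a pose out of reach is approached as far as the arm can. A call with a number of a shift or a turn outside -1 to 1 is refused whole. A call with a gripper value outside its range is refused whole. The fingers move at their own pace and stop on an object; the grip force is fixed at half the most. Time passes only in rows, so rows that repeat a pose let the fingers close. It gives the time, the measured TCP pose, the force, the opening and the grip force at its end, in the units of the state.
- get_obs(): the state, without advancing time (a new reading comes with each control period).
- grab_frame(name): name is "scene" or "top" or "wrist"; returns the picture (480x640x3 uint8, red, green, blue); there is no depth.
- camera_model(name): a dict with "K" (3x3 intrinsics, pixels), "origin" and "orientation" of the camera in the world; the wrist camera has in their place "mount" (4x4, takes a point from camera to tool coordinates, whose origin is the TCP and whose axes are the flange's). Camera axes: x right, y down, z forward; pixel columns grow to the right and rows downward; lengths in m; the calibration is good to about 2 mm. A picture is of the moment at which its call begins: read the wrist's pose just before it. camera_model takes no time and is no camera call.
- job_done(): hands the job in; it is judged then, once.
The state is a dict: "time_s": time; "joints": joint angles; "qd": joint speeds; "joint_efforts": joint torques, N m; "eef_pos": TCP position; "tool_rot": TCP orientation; "ft_force": force on the tool from outside, world axes, zero at the start; "torque": the same for the moment, N m; "grip_width": finger opening in m; "grasp_force": force on a finger pad.
Only numpy, scipy, OpenCV 4.12 (cv2) and the standard library are available. Lean on these libraries where they do the work, as an engineer would, in place of code of your own. Each camera call takes 0.05 s, during which the arm holds its last target. There are 200 camera calls.

TASK

The finned heat sink stands on its end in the loading fixture: push it over towards the red stop so that it lies flat on its base between the blue rails with the fins up, then push it along until its leading end is squarely against the red stop. Do it only by pushing: do not pick it up, and leave the solder spool, the jar and the parts bin where they are.

Things in the scene. Friction and masses are not known exactly. Their poses are not given: they have to be found in the camera images.
- fixture: Fixed fixture, its place and yaw vary: black plate 300 (x) x 116 (y) x 10 mm thick; two blue rails along x, 12 mm wide, 12 mm above the plate, inner faces at y = +-45 mm; a red stop across the +x end, 30 mm above the plate, inner face at x = +130 mm. The -x end is open. Origin: centre of its underside, on the bench; z up, x along the lane to the stop.
- stop_face (a point): Centre of the red stop's inner face, 30 mm above the bench (20 mm above the plate); axes as the fixture's.
- heatsink: Loose aluminium heat sink, 0.28 to 0.52 kg, 120 long (z) x 70 wide (y) x 45 mm thick (x), standing on end in the lane. Solid 8 mm base plate on its +x side, towards the stop (within 2 degrees); the tips of 8 fins along z make a flat -x face. Origin: centre of the end it stands on. Mass centre at x = +6 mm: it tips over its lower base edge, past balance at 16 degrees, and drops flat.
- sink_mid (a point): Centre of the heat sink's 120 x 70 x 45 mm envelope: 70 mm above the bench when standing on the fixture plate, 32.5 mm when lying flat on it. Lying as wanted, the heat sink's x points down and its z to the stop.
- sink_top (a point): Centre of the heat sink's end that is uppermost at the start; once lying it is the leading end, 22.5 mm above the plate, and meets the stop face. Just tipped over it is still about 35 to 65 mm short of the stop.
- sink_foot (a point): Centre of the heat sink's other end (the one it stands on); once lying it is the trailing end, the 70 x 45 mm face to push on.
- spool: Bystander: spool of solder wire with orange flanges, 60 mm across, 50 mm high, standing on the bench beside the fixture. Origin at the centre of its underside.
- jar: Bystander: amber closed jar, 50 mm across, 75 mm high. Origin at the centre of its underside.
- bin: Bystander: open blue bin of capacitors, 100 x 75 x 45 mm high. Origin at the centre of its underside.
There are look-alikes about, which are no part of the job. Of the things shaped like the heatsink, the aluminium one is meant.

How it is judged:
By the outcome, as a careful person would: the job done as asked, in the order asked, and still so for the second after the job is handed in, with the robot touching nothing.
It also fails if it takes over 45 s, if anything falls off the work surface, if the arm or the gripper's body presses on something with over 40 N, if the wrist force passes 120 N, or if a joint passes its speed limit or range.

## Working session

There is one attempt and no reset: what is moved stays moved. The work goes in short steps, Python scripts to look and compute and a tool call to move; the robot and the scene stay as the last step left them, time stands still between calls to the robot, and variables do not carry over. Pictures are saved under pics/ and viewed, at most 10 in all, crops included, and the job is handed in when it is done.

Besides the shell and the picture viewer there is one more tool, called after ">>>" by a JSON object that holds its "api" and its "payload". apply_moves: Moves the arm, as the interface text tells. Shift numbers are shares of 15 cm and turn numbers shares of pi rad, none past 1 either way. Its arguments: {"type":"object","properties":{"commands":{"type":"array"}},"required":["commands"]}

```bash
mkdir -p pics; python3 - <<'E'
from plant import *
import cv2
o=get_obs(); print(o)
for n in("scene","top"):
    im=grab_frame(n); cv2.imwrite(f"pics/{n}0.png",im[:,:,::-1]); c=camera_model(n); print(n,c)
print(camera_model("wrist"))
E
```

```text
{'time_s': 0.0, 'joints': array([-1.22627700e+00,  3.78079305e-01,  7.96132299e-02,  1.27442121e+00,
        1.89902910e-05,  1.46050174e+00]), 'qd': array([-0.00190383, -0.00020984, -0.00148107, -0.00106105, -0.00080906,
       -0.00104738]), 'joint_efforts': array([ 1.55346286e-03, -4.63609457e+01,  2.69872659e+01,  2.08129256e-02,
       -2.09968994e-05,  3.09567199e-06]), 'eef_pos': array([ 0.2523916 , -0.51593755,  0.24734669]), 'tool_rot': array([-3.05868473e+00, -7.07809631e-01,  3.53913926e-04]), 'ft_force': array([ 0.40224427, -0.06100709,  0.06033853]), 'torque': array([-0.01200364, -0.01334258, -0.06039423]), 'grasp_force': 0.0, 'grip_width': 0.08521648214879363}
scene {'K': array([[582.59608154,   0.        , 320.76957142],
       [  0.        , 582.59608154, 240.78012542],
       [  0.        ,   0.        ,   1.        ]]), 'origin': array([1.26741308, 0.51832613, 0.80736909]), 'orientation': array([-1.1832228 , -2.23017692,  1.05664669])}
top {'K': array([[470.32831386,   0.        , 314.61856224],
       [  0.        , 470.32831386, 244.66464946],
       [  0.        ,   0.        ,   1.        ]]), 'origin': array([0.49436712, 0.05234832, 1.00719996]), 'orientation': array([-2.19560826,  2.22624174, -0.07937923])}
{'K': array([[425.88972659,   0.        , 322.22587594],
       [  0.        , 425.88972659, 243.82909165],
       [  0.        ,   0.        ,   1.        ]]), 'mount': array([[ 4.40378747e-04, -9.65525512e-01, -2.60308072e-01,
         6.56225860e-02],
       [ 9.99999800e-01,  3.07238250e-04,  5.52162247e-04,
         7.52108706e-04],
       [-4.53150139e-04, -2.60308264e-01,  9.65525454e-01,
        -1.25591123e-01],
       [ 0.00000000e+00,  0.00000000e+00,  0.00000000e+00,
         1.00000000e+00]])}
```

View pics/scene0.png

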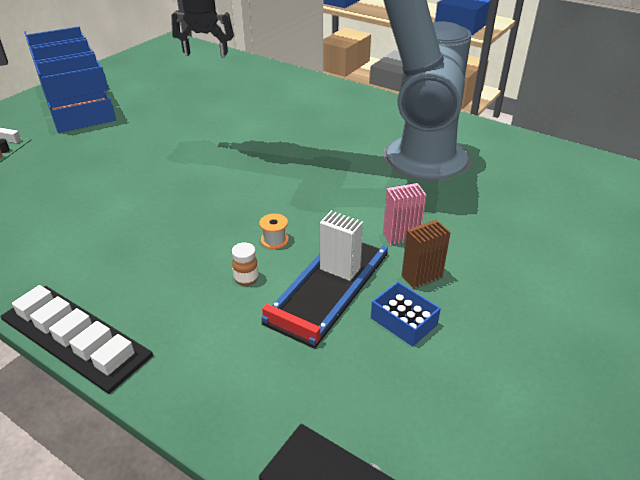

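View pics/top0.png

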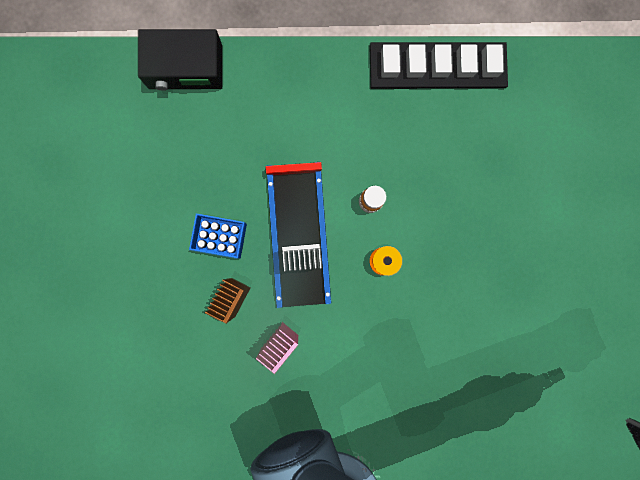

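The scene shows three finned shapes in the top view: a copper-brown one at (226,300), a pink one at (277,348), and a grey/white aluminium one at (301,258). The aluminium one is also the only one standing in the lane, between the blue rails. The red stop is at (294,168), the jar at (374,198), the spool at (386,261) and the bin at (218,236).

```bash
cat > h.py <<'E'
import numpy as np, cv2
from scipy.spatial.transform import Rotation as R
from plant import *
def ray(n,uv,z):
    c=camera_model(n); d=R.from_rotvec(c["orientation"]).as_matrix()@np.linalg.solve(c["K"],[*uv,1])
    o=np.array(c["origin"]); return o+d*(z-o[2])/d[2]
def proj(n,p):
    c=camera_model(n); q=c["K"]@(R.from_rotvec(c["orientation"]).as_matrix().T@(np.array(p)-c["origin"])); return q[:2]/q[2]
def big(m,x0,x1,y0,y1,k=1):
    w=np.zeros_like(m,np.uint8); w[y0:y1,x0:x1]=m[y0:y1,x0:x1]
    cs=cv2.findContours(w,0,1)[0]; return sorted(cs,key=cv2.contourArea)[::-1][:k]
E
python3 - <<'E'
from h import *
im=cv2.imread("pics/top0.png"); hsv=cv2.cvtColor(im,cv2.COLOR_BGR2HSV); H,S,V=cv2.split(hsv)
sc=cv2.imread("pics/scene0.png")
a=cv2.resize(im[150:390,180:420],(400,400),interpolation=2); b=cv2.resize(sc[160:360,240:440],(400,400),interpolation=2)
cv2.imwrite("pics/crop0.png",np.hstack([a,b]))
def rep(t,c,z):
    P=np.array([ray("top",p,z)[:2] for p in c.reshape(-1,2)],np.float32)
    r=cv2.minAreaRect(P); print(t,np.round(r[0],4),np.round(r[1],4),round(r[2],2),np.round(cv2.boxPoints(r),4).tolist())
red=((H<6)|(H>174))&(S>180)&(V>110)
rep("red",big(red,255,335,150,185)[0],.04)
blue=(H>100)&(H<125)&(S>130)&(V>70)
for c in big(blue,262,335,150,312,2): rep("rail",c,.022)
rep("bin",big(blue,180,255,200,270)[0],.045)
al=(S<60)&(V>150)
for c in big(al,278,324,235,285,3): rep("sink",c,.13); print(cv2.boundingRect(c))
blk=(V<60)&(S<90)
o=(H>8)&(H<25)&(S>180)&(V>150)
rep("spool",big(o,360,410,240,285)[0],.05)
w=(S<60)&(V>170); rep("jar",big(w,355,395,180,215)[0],.075)
E
```

```text
red [0.6991 0.0686] [0.016  0.1143] 3.5 [[0.6876000165939331, 0.1251000016927719], [0.694599986076355, 0.010999999940395355], [0.7106000185012817, 0.012000000104308128], [0.7035999894142151, 0.12610000371932983]]
rail [0.5557 0.009 ] [0.2788 0.0118] 3.51 [[0.41620001196861267, 0.006399999838322401], [0.4169999957084656, -0.005400000140070915], [0.6952000260353088, 0.011699999682605267], [0.6945000290870667, 0.023399999365210533]]
rail [0.539  0.1101] [0.2583 0.013 ] 3.18 [[0.40959998965263367, 0.10939999669790268], [0.41040000319480896, 0.09650000184774399], [0.6682999730110168, 0.11079999804496765], [0.6675000190734863, 0.12380000203847885]]
bin [0.5591 0.2246] [0.1058 0.0761] 78.99 [[0.5116999745368958, 0.18000000715255737], [0.5863999724388123, 0.16539999842643738], [0.6065999865531921, 0.26930001378059387], [0.5318999886512756, 0.28380000591278076]]
sink [0.5118 0.0541] [0.0444 0.0698] 4.01 [[0.487199991941452, 0.08739999681711197], [0.492000013589859, 0.017799999564886093], [0.5364000201225281, 0.020899999886751175], [0.531499981880188, 0.09049999713897705]]
(282, 244, 39, 27)
spool [ 0.5047 -0.1174] [0.0637 0.0572] 89.15 [[0.475600004196167, -0.14880000054836273], [0.532800018787384, -0.14970000088214874], [0.5338000059127808, -0.0860000029206276], [0.4765999913215637, -0.08510000258684158]]
jar [ 0.6332 -0.0941] [0.0439 0.0429] 44.11 [[0.6025000214576721, -0.09399999678134918], [0.6323999762535095, -0.12479999661445618], [0.6638000011444092, -0.094200000166893], [0.6340000033378601, -0.06350000202655792]]
```

View pics/crop0.png

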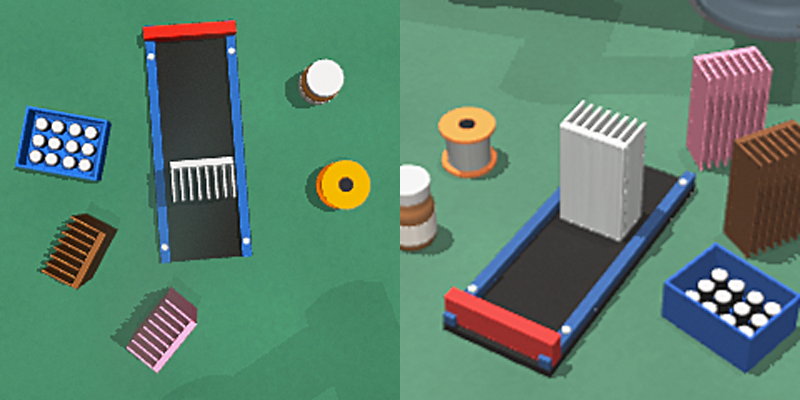

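The crop confirms it: the aluminium sink stands in the lane with its solid base plate facing the red stop. The measurements match the given sizes: sink top 44×70 mm at (0.512, 0.054), fixture yaw 3.5°, stop face at (0.691, 0.068). I'll move in behind it, high up, with the gripper shut.

>>> {"api": "apply_moves", "payload": {"commands": [0.954,-0.936,0,0,0,0,0,0.954,-0.936,0,0,0,0,0,0.954,-0.936,0,0,0,0,0,0.954,-0.936,0,0,0,0,0,0.954,-0.936,0,0,0,0,0,0.954,-0.936,0,0,0,0,0]}}

```text
time_s: 0.7
eef_pos: [0.3196, -0.3267, 0.2482]
tool_rot: [3.06, 0.712, -0.001]
ft_force: [0.9, -0.1, -0.0]
grip_width: 0.0004
grasp_force: 0.0
```

>>> {"api": "apply_moves", "payload": {"commands": [0.954,-0.936,0,0,0,0,0,0.954,-0.936,0,0,0,0,0,0.954,-0.936,0,0,0,0,0,0.954,-0.936,0,0,0,0,0,0.954,-0.936,0,0,0,0,0,0.954,-0.936,0,0,0,0,0]}}

```text
time_s: 1.3
eef_pos: [0.387, -0.1391, 0.2483]
tool_rot: [3.059, 0.71, -0.0]
ft_force: [-0.2, -0.7, 0.4]
grip_width: -0.0004
grasp_force: 0.0
```

>>> {"api": "apply_moves", "payload": {"commands": [0.954,-0.936,0,0,0,0.1256,0,0.954,-0.936,0,0,0,0.1256,0,0.954,-0.936,0,0,0,0.1256,0,0.954,-0.936,0,0,0,0.1256,0,0.954,-0.936,0,0,0,0.1256,0,0.954,-0.936,0,0,0,0.1256,0,0.954,-0.936,0,0,0,0.1256,0]}}

```text
time_s: 2.0
eef_pos: [0.4539, 0.0485, 0.248]
tool_rot: [3.139, 0.091, -0.001]
ft_force: [-0.1, 0.5, 0.2]
grip_width: -0.0
grasp_force: 0.0
```

>>> {"api": "apply_moves", "payload": {"commands": [0,-0.013,0.41,0,0,0,0,0,-0.013,0.82,0,0,0,0,0,-0.013,0.82,0,0,0,0,0,-0.013,0.82,0,0,0,0,0.06,-0.013,0.82,0,0,0,0,0.12,-0.013,0.82,0,0,0,0,0.12,-0.013,0.82,0,0,0,0]}}

```text
time_s: 2.7
eef_pos: [0.4751, 0.0528, 0.1275]
tool_rot: [3.14, 0.093, 0.01]
ft_force: [0.6, -0.0, 0.4]
grip_width: 0.0003
grasp_force: 0.0
```

>>> {"api": "apply_moves", "payload": {"commands": [0.02,0,0,0,0,0,0,0.04,0,0,0,0,0,0,0.06,0,0,0,0,0,0,0.08,0,0,0,0,0,0,0.1,0,0,0,0,0,0,0.12,0,0,0,0,0,0,0.14,0,0,0,0,0,0,0.16,0,0,0,0,0,0,0.18,0,0,0,0,0,0,0.2,0,0,0,0,0,0]}}

```text
time_s: 3.7
eef_pos: [0.5014, 0.0552, 0.1253]
tool_rot: [3.14, 0.094, 0.0]
ft_force: [-0.5, 0.1, 0.8]
grip_width: 0.0
grasp_force: 0.1
```

```bash
python3 - <<'E'
from h import *
a=grab_frame("top")[150:390,180:420,::-1]; b=grab_frame("scene")[160:360,240:440,::-1]
cv2.imwrite("pics/c1.png",np.hstack([cv2.resize(a,(400,400)),cv2.resize(b,(400,400))])); print(get_obs()["ft_force"],get_obs()["eef_pos"])
E
```

```text
[ 0.35047698  0.58996356 -0.07109578] [0.50170686 0.05519667 0.12533547]
```

View pics/c1.png

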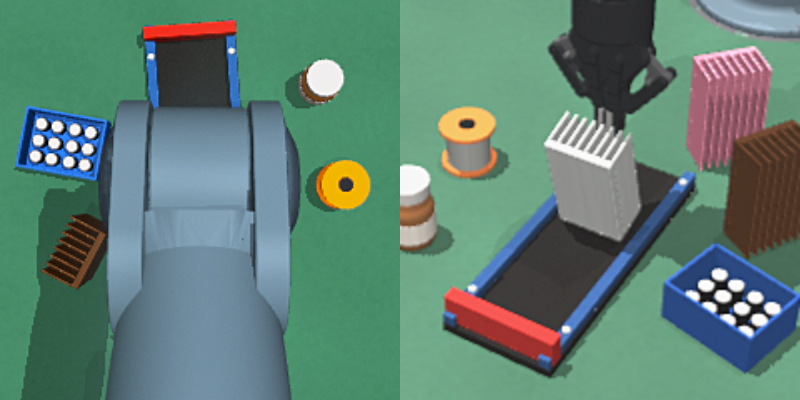

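The sink is tipping towards the stop, by roughly 12° in the right half of the crop (590,180), and it is still between the rails. I'll keep going slowly.

>>> {"api": "apply_moves", "payload": {"commands": [0.02,0,0,0,0,0,0,0.04,0,0,0,0,0,0,0.06,0,0,0,0,0,0,0.08,0,0,0,0,0,0,0.1,0,0,0,0,0,0,0.12,0,0,0,0,0,0,0.14,0,0,0,0,0,0,0.14,0,0,0,0,0,0,0.14,0,0,0,0,0,0,0.14,0,0,0,0,0,0,0.14,0,0,0,0,0,0,0.14,0,0,0,0,0,0]}}

```text
time_s: 5.0
eef_pos: [0.5219, 0.0565, 0.1253]
tool_rot: [3.14, 0.095, -0.0]
ft_force: [-0.7, 0.1, 0.6]
grip_width: -0.0003
grasp_force: 0.0
```

```bash
python3 - <<'E'
from h import *
b=grab_frame("scene")[160:360,240:440,::-1]
cv2.imwrite("pics/scene2.png",cv2.resize(b,(600,600))); print(get_obs()["ft_force"],get_obs()["eef_pos"])
E
```

```text
[ 0.10707388 -0.02153841  0.22977368] [0.52189739 0.05648971 0.12530415]
```

View pics/scene2.png

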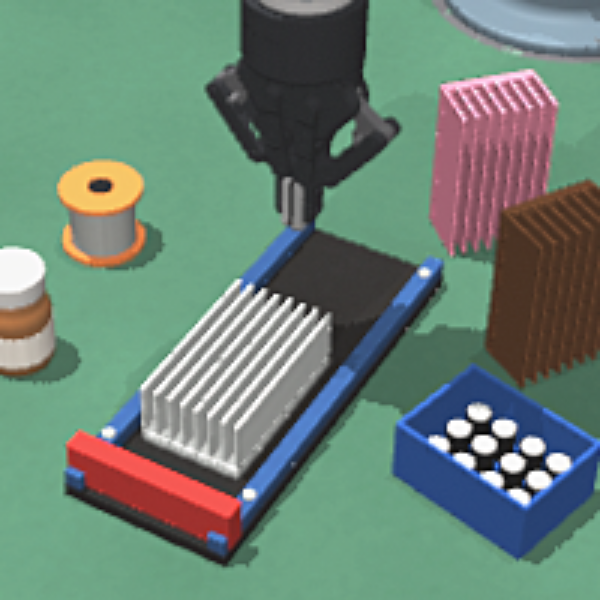

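The sink now lies flat on its base with its fins up, between the rails. Its leading end at (195,455) is some 35 mm short of the stop. I'll back off, part the fingers, and lower behind the trailing end.

>>> {"api": "apply_moves", "payload": {"commands": [-0.2,0,0,0,0,0,0.4,-0.4,0,0,0,0,0,0.4,-0.4,0,0,0,0,0,0.4,-0.4,0,0.25,0,0,0,0.4,-0.4,0,0.5,0,0,0,0.4,-0.4,0,0.555,0,0,0,0.4,-0.4,0,0.555,0,0,0,0.4,-0.4,0,0.555,0,0,0,0.4]}}

```text
time_s: 5.85
eef_pos: [0.4633, 0.0529, 0.0431]
tool_rot: [3.14, 0.095, 0.002]
ft_force: [1.1, 0.5, 0.3]
grip_width: 0.0344
grasp_force: 0.0
```

```bash
python3 - <<'E'
from h import *
o=get_obs(); b=grab_frame("scene")[160:360,240:440,::-1]
print(o["ft_force"],o["eef_pos"],o["grip_width"])
big=cv2.resize(b,(600,600)); cv2.imwrite("pics/s3.png",big)
f=np.array([.5613,.060]);c,s=np.cos(.0611),np.sin(.0611)
# trailing end/leading end tips via scene: print projection of fixture gridded points for reading
for a in(-.04,-.03,-.02,-.01,0): 
  print(a,[np.round((proj("scene",[f[0]+c*a-s*l,f[1]+s*a+c*l,.055])-[240,160])*3) for l in(-.038,.032)])
E
```

```text
[1.06750932 0.48252862 0.27183884] [0.4633309  0.05285045 0.04313882] 0.03435099948838611
-0.04 [array([247., 265.]), array([340., 301.])]
-0.03 [array([240., 274.]), array([332., 309.])]
-0.02 [array([232., 282.]), array([325., 318.])]
-0.01 [array([224., 291.]), array([318., 327.])]
0 [array([216., 299.]), array([310., 336.])]
```

View pics/s3.png

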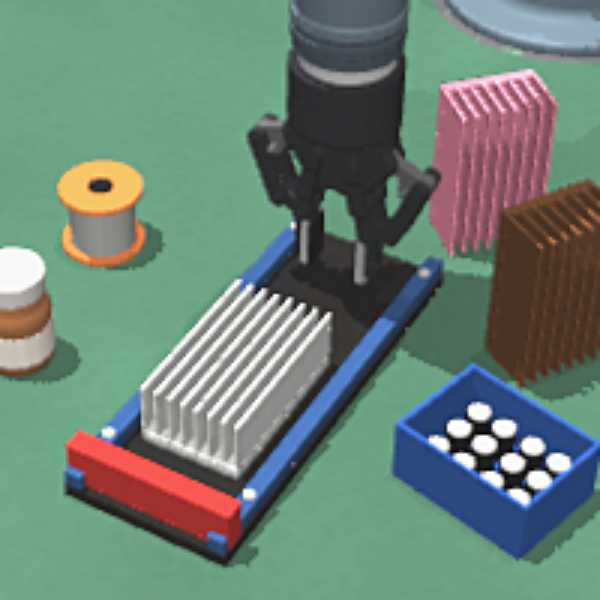

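The fingers are in the lane behind the trailing end, clear of everything. The trailing end's top corners at (240,283) and (330,313) put it about 25 mm behind the fixture centre. I'll push gently.

>>> {"api": "apply_moves", "payload": {"commands": [0.13,0,0,0,0,0,0.4,0.26,0,0,0,0,0,0.4,0.34,0,0,0,0,0,0.4,0.36,0,0,0,0,0,0.4,0.38,0,0,0,0,0,0.4,0.4,0,0,0,0,0,0.4,0.42,0,0,0,0,0,0.4,0.44,0,0,0,0,0,0.4,0.46,0,0,0,0,0,0.4,0.48,0,0,0,0,0,0.4,0.5,0,0,0,0,0,0.4,0.52,0,0,0,0,0,0.4,0.54,0,0,0,0,0,0.4,0.56,0,0,0,0,0,0.4,0.58,0,0,0,0,0,0.4,0.6,0,0,0,0,0,0.4,0.61,0,0,0,0,0,0.4]}}

```text
time_s: 7.6
eef_pos: [0.5522, 0.0583, 0.0416]
tool_rot: [3.14, 0.094, -0.004]
ft_force: [-3.0, 0.3, 2.8]
grip_width: 0.034
grasp_force: 2.0
```

>>> {"api": "apply_moves", "payload": {"commands": [0.007,0,0,0,0,0,0.4,0.013,0,0,0,0,0,0.4,0.02,0,0,0,0,0,0.4]}}

```text
time_s: 7.9
eef_pos: [0.5563, 0.0585, 0.0418]
tool_rot: [3.14, 0.094, -0.0]
ft_force: [-2.8, -1.6, -0.5]
grip_width: 0.0341
grasp_force: 1.1
```

>>> {"api": "apply_moves", "payload": {"commands": [0.01,0,0,0,0,0,0.4,0.02,0,0,0,0,0,0.4]}}

```text
time_s: 8.1
eef_pos: [0.5597, 0.0587, 0.0419]
tool_rot: [3.14, 0.095, 0.0]
ft_force: [-1.8, -0.1, -0.9]
grip_width: 0.034
grasp_force: 0.9
```

>>> {"api": "apply_moves", "payload": {"commands": [0.007,0,0,0,0,0,0.4,0.014,0,0,0,0,0,0.4]}}

```text
time_s: 8.3
eef_pos: [0.5617, 0.0589, 0.042]
tool_rot: [3.14, 0.095, 0.0]
ft_force: [-2.6, -0.3, -1.1]
grip_width: 0.0339
grasp_force: 0.9
```

>>> {"api": "apply_moves", "payload": {"commands": [0.007,0,0,0,0,0,0.4,0.014,0,0,0,0,0,0.4]}}

```text
time_s: 8.5
eef_pos: [0.5624, 0.0589, 0.0419]
tool_rot: [3.14, 0.095, -0.004]
ft_force: [-7.5, -1.4, 4.5]
grip_width: 0.0343
grasp_force: 3.7
```

>>> {"api": "apply_moves", "payload": {"commands": [0.007,0,0,0,0,0,0.4,0.007,0,0,0,0,0,0.4]}}

```text
time_s: 8.7
eef_pos: [0.5624, 0.0589, 0.0419]
tool_rot: [3.14, 0.095, -0.007]
ft_force: [-8.4, -0.6, 3.9]
grip_width: 0.0341
grasp_force: 4.0
```

```bash
python3 - <<'E'
from h import *
o=get_obs(); b=grab_frame("scene")[160:360,240:440,::-1]
print(o["ft_force"],o["eef_pos"])
cv2.imwrite("pics/s4.png",cv2.resize(b,(600,600)))
E
```

```text
[-8.4435968  -0.60716854  3.93677936] [0.56237133 0.05890841 0.04187349]
```

View pics/s4.png

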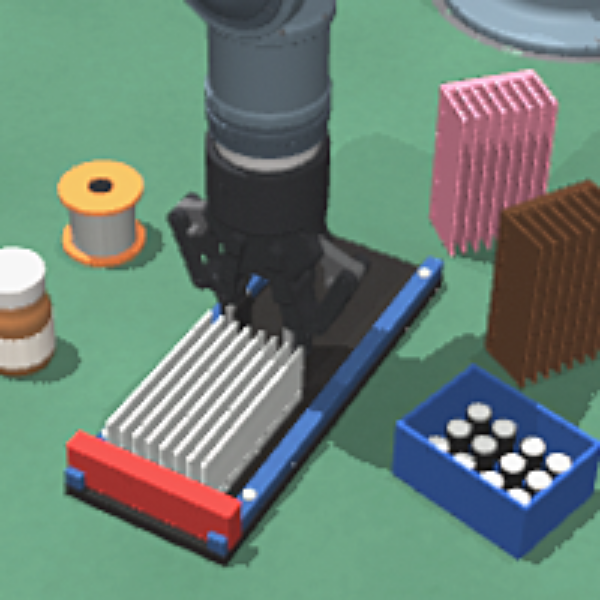

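The sink's leading end meets the stop at (170,460). The tool has stalled and the force has jumped to 8 N. I'll press a little more to seat it square, then withdraw.

>>> {"api": "apply_moves", "payload": {"commands": [0.01,0,0,0,0,0,0.4,0.01,0,0,0,0,0,0.4]}}

```text
time_s: 8.95
eef_pos: [0.5624, 0.0589, 0.0418]
tool_rot: [3.14, 0.095, -0.011]
ft_force: [-11.2, -1.5, 7.7]
grip_width: 0.0343
grasp_force: 5.7
```

>>> {"api": "apply_moves", "payload": {"commands": [-0.03,0,0,0,0,0,0.4,-0.1,0,0,0,0,0,0.4,-0.3,0,0,0,0,0,0.4,-0.45,0,0,0,0,0,0.4,-0.5,0,-0.2,0,0,0,0.4,-0.5,0,-0.5,0,0,0,0.4,-0.5,0,-0.9,0,0,0,0.4,-0.5,0,-0.9,0,0,0,0.4,-0.5,0,-0.9,0,0,0,0.4]}}

```text
time_s: 9.85
eef_pos: [0.4948, 0.0546, 0.1803]
tool_rot: [3.14, 0.095, 0.014]
ft_force: [-0.0, 1.0, -0.6]
grip_width: 0.0345
grasp_force: 0.0
```

```bash
python3 - <<'E'
from h import *
o=get_obs(); print(o["eef_pos"],o["ft_force"])
im=grab_frame("scene")[160:360,240:440,::-1]; w=grab_frame("wrist")[:,:,::-1]
cv2.imwrite("pics/s5.png",np.hstack([cv2.resize(im,(360,360)),cv2.resize(w,(440,360))]))
E
```

```text
[0.49478504 0.05458567 0.18025478] [-9.24447549e-04  9.78099631e-01 -6.40012590e-01]
```

View pics/s5.png

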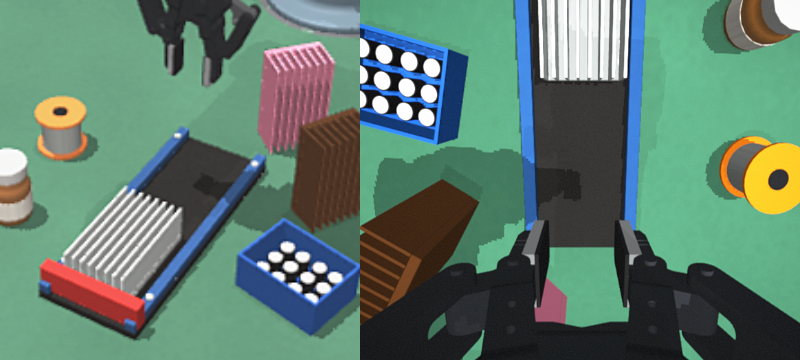

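The sink lies flat with its fins up, against the stop in the scene half at (95,270). In the wrist half its trailing end is square across the lane at (585,80). The bystanders haven't moved and the tool is clear of everything.

```bash
python3 -c "
from plant import *
print(job_done())"
```

```text
the job is handed in; nothing more can be done
None
```

The heat sink was tipped over and pushed along the lane; it now lies flat with its fins up, its leading end square against the red stop, the bystanders were left where they stood, and the job is handed in.

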